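# Beaker upside down onto the drying post

## Robot

A 6-joint arm with a two-finger parallel gripper is mounted at the origin on the work surface. World frame = base frame: x ahead of the robot, y to its left, z up, the work surface at z = 0. Lengths are in mm, angles in rad, forces in N, time in s.
With the tool pointing down it reaches from about 350 to 875 mm from the base axis. Payload 4.2 kg.
Tool frame: the origin (TCP) lies midway between the tips of the shut fingers; the grasp point (between the pads) lies 19 mm behind it; z points along the fingers, y is the direction in which the jaws open and shut (so a half turn about z gives the same grasp; the last joint's range is limited). The gripper opens to 85 mm and grips with 20 to 120 N. Pads are 22 mm wide; open, the fingers measure 114 mm over their backs; the gripper's body (76 mm by 85 mm) begins 54 mm behind the grasp point. The pads swing forward as they close: fully open they stand 13 mm farther back than shut.
Start: joints at [-1.041, 0.385, 0.008, 0, -1.194, -0.259], TCP at [167.205, -602.197, 231.312] pointing down, gripper open.
Joint ranges: [-3.14, 3.14], [-1.21, 2.06], [-1.07, 1.41], [-3.16, 2.05], [-2.99, -0.16], [-3.1, 3.1]. Speed limits (rad/s): [2.79, 2.79, 3.14, 3.14, 3.14, 3.14].

## Interface

Orientations are given as a unit quaternion [x, y, z, w].
In Python, from bench import arm, eyes, nets gives the robot as it stands.
- The arm moves only by the tool jog_arm, never from a script. Its argument "rows" is a list of rows, each a list of 3 entries, a list of its own where there are three numbers: the shift along the tool's x, y, z in cm, then the turn, a rotation vector about the tool's x, y, z in degrees, then the finger opening in cm, from 0 to 8.54. In form: [[[x, y, z], [ax, ay, az], jaw], ...]. A call has 1 to 10 rows; each row shifts and turns the commanded pose from where the row before left it, along the tool's axes as they then stand; what a row does not reach is not made up. A row lasts 1/8 s, in which the tool goes at most 62.5 mm and 10.7 degrees, less where a joint would pass 70% of its speed; a pose out of reach is approached as far as the arm can. A call with a gripper value outside its range is refused whole. The fingers move at their own pace and stop on an object; the grip force is fixed at half the most. Time passes only in rows, so rows that do not move let the fingers close. It gives the time, the measured TCP pose, the force and the opening at its end, in the units of the state.
- arm.read_state(): the state, without advancing time (a new reading comes with each control period).
- eyes.get_image(name): name is "side" or "top" or "wrist"; returns the picture (420x560x3 uint8, red, green, blue); there is no depth.
- eyes.camera_model(name): a dict with "K" (3x3 intrinsics, pixels), "rvec" (rotation vector, rad) and "tvec" (3), from world to camera coordinates, as OpenCV has them. Camera axes: x right, y down, z forward; pixel columns grow to the right and rows downward; lengths in mm; the calibration is good to about 2 mm. A picture is of the moment at which its call begins: read the wrist's pose just before it. camera_model takes no time and is no camera call; for the wrist camera it gives the pose at the moment of the call.
- arm.job_done(): hands the job in, once; it reports no verdict.
Trained networks look in the newest picture that a camera, given by its name, has taken for a name from the list of things; names that differ only in an ending like _2 or _b are one class to them, and where a whole thing is asked for, a point or a joint stands for the part that bears it (a point fixed in the world has none). Each returns a list of dicts, best first, with "conf" (0 to 1); they miss things now and then, are a little off and sometimes report something else, mostly with a low value. They report only what shows in the picture. A call takes as long as a camera call. They do not tell look-alikes from the thing itself.
- nets.boxes_of(camera, name): "position" ([column, row] as shares, 0 to 1, of the picture: columns of its width, rows of its height, amid what is visible of it).
The state is a dict: "clock": time; "joints": joint angles; "joint_vel": joint speeds; "joint_efforts": joint torques, N m; "position": TCP position; "ee_rot": TCP orientation; "contact_force": force on the tool from outside, world axes, zero at the start; "wrist_torque": the same for the moment, N m; "gripper_width": finger opening in mm.
Only numpy, scipy, OpenCV 4.12 (cv2) and the standard library are available. Lean on these libraries where they do the work, as an engineer would, in place of code of your own. Each camera call takes 0.05 s, during which the arm holds its last target.

## Task

The rinsed steel beaker lies on its side in the sloped plywood cradle. Turn it mouth down over the slim post, the one with the black sliding collar, and then press the beaker down gently, without ramming or dropping it, so that its rim pushes the stiff collar fully home against its stop; let go and leave it sitting there. Leave the bowl, the jar and the wooden spreader where they are.

Things in the scene. Friction and masses are not known exactly. Their poses are not given: they have to be found in the camera images.
- beaker: Steel beaker, 180 g (varies), round tube 130 mm long, 56 mm outside, 50 mm bore, bottom 4 mm thick; the last 12 mm flare to 60 mm at the mouth. Origin: centre of the closed end's outer face; +z runs from there to the mouth. It starts on its side, axis sloping 20 degrees below level to the mouth; closed end 94 mm up, its last 35 mm overhang and can be gripped across, tool leaning along the beaker.
- beaker_mouth (a point): Centre of the beaker's open mouth, in the plane of the rim, 130 mm from the closed end; same axes as the beaker.
- cradle: Plywood cradle fixed to the counter, base 175 x 80 x 10 mm, with two V saddles 50 mm wide (45 and 105 mm from the beaker's closed end) and a stop at the mouth, all below the beaker's axis: lift the beaker straight up. Origin: on the counter under the middle; +x (level) is the way the beaker's mouth points at the start; z up.
- slim_post: Upright stainless drying post fixed to the counter: foot disc 120 mm across and 14 mm thick, post 45 mm in diameter whose top 14 mm taper to 24 mm; tip 125 mm above the counter. The beaker's bore goes over it with 2.5 mm clearance all round. Origin: centre of the foot's underside, on the counter; z up along the post.
- post_tip (a point): Centre of the top of the slim post, 125 mm above the counter.
- collar (a joint): Black ring on the slim post, 80 mm outside, 47 mm inside, 8 mm thick. Value: how far it is pushed down; 0 = up, 0.020 m = hard against the stop nut below it. The nut is set 0 to 14 mm up, unmeasured: feel for the stop. Collar's top at value 0: 42 to 56 mm above counter; at the stop: 22 to 36 mm. Starts 0 to 5 mm down. Needs about 8 N (more if fast); stays put under the beaker's weight.
- thick_post: Another fixed post for larger jugs, without a collar: foot disc 120 mm across, post 64 mm in diameter, 105 mm high, too thick for the beaker. It may change places with the slim post. Origin: centre of the foot's underside; z up.
- bowl: Loose white ceramic bowl, 130 mm across, 55 mm high; bystander. Origin: centre of its underside.
- jar: Loose glass jar with a steel cap, 70 mm in diameter, 100 mm high; bystander. Origin: centre of its underside.
- spreader: Loose T-shaped wooden batter spreader lying flat, handle 180 mm long and 18 mm thick along x, crossbar 160 mm; bystander. Origin: underside of the middle of the handle.
Mind the look-alikes: they are no part of the job. Leave any green or purple look-alike of the beaker alone. What is shaped like the slim_post but green is not meant.

How it is judged:
By the outcome, as a careful person would: the job done as asked, in the order asked, and still so for the second after the job is handed in, with the robot touching nothing.
It also fails if it takes over 48 s, if anything falls off the work surface, if the arm or the gripper's body presses on something with over 40 N, if the wrist force passes 120 N, or if a joint passes its speed limit or range.

## Working session

There is one attempt and no reset: what is moved stays moved. The work goes in short steps, Python scripts to look and compute and a tool call to move; the robot and the scene stay as the last step left them, time stands still between calls to the robot, and variables do not carry over. Pictures are saved under pics/ and viewed, and the job is handed in when it is done.

Besides the shell and the picture viewer there is one more tool, called after "Emit:" by a JSON object that holds its "name" and its "arguments". jog_arm: Moves the arm, as the interface text tells. Its arguments: {"type":"object","properties":{"rows":{"type":"array","items":{"type":"array"}}},"required":["rows"]}

```bash
mkdir -p pics; ls; cat > h.py <<'E'
import numpy as np, cv2
from bench import arm, eyes, nets
from scipy.spatial.transform import Rotation as R
def shot(c,f):
    im=eyes.get_image(c); cv2.imwrite('pics/'+f,im[:,:,::-1]); return im
def cam(c):
    m=eyes.camera_model(c); K=np.array(m['K'],float);r=cv2.Rodrigues(np.array(m['rvec'],float))[0];t=np.array(m['tvec'],float).ravel()
    return K,r,t
def ray(c,uv,m=None):
    K,r,t=m or cam(c); d=r.T@np.linalg.inv(K)@np.array([uv[0],uv[1],1.]); return -r.T@t,d/np.linalg.norm(d)
def atz(c,uv,z,m=None):
    o,d=ray(c,uv,m); return o+d*(z-o[2])/d[2]
def proj(c,P,m=None):
    K,r,t=m or cam(c); p=(r@np.atleast_2d(P).T).T+t; p=p@K.T; return p[:,:2]/p[:,2:]
E
python3 - <<'E'
from h import *
for c in('side','top','wrist'):
    shot(c,c+'0.png'); K,r,t=cam(c); print(c,K[0,0],(-r.T@t).round(),r[2].round(2))
for c in('side','top'):
  for n in('beaker','slim_post','thick_post','cradle','collar','bowl','jar','spreader'):
    print(c,n,[(round(b['conf'],2),[round(b['position'][0]*560),round(b['position'][1]*420)]) for b in nets.boxes_of(c,n)])
print(arm.read_state())
E
```

```text
pics
side 412.92012624484505 [177. 826. 704.] [ 0.3  -0.8  -0.52]
top 452.11370945325206 [ 422.  -79. 1337.] [ 0.1   0.   -0.99]
wrist 332.82728328975804 [  96. -622.  373.] [ 0.28  0.08 -0.96]
side beaker [(0.77, [361, 214]), (0.75, [300, 191]), (0.74, [327, 181])]
side slim_post [(0.75, [276, 271]), (0.55, [345, 250])]
side thick_post [(0.86, [195, 322])]
side cradle [(0.71, [300, 209])]
side collar [(0.71, [278, 269]), (0.48, [344, 246]), (0.28, [177, 241])]
side bowl [(0.61, [173, 242])]
side jar [(0.73, [283, 177])]
side spreader [(0.58, [343, 366])]
top beaker [(0.97, [418, 242]), (0.88, [360, 295]), (0.56, [346, 228])]
top slim_post [(0.92, [284, 291]), (0.81, [236, 235])]
top thick_post [(0.89, [155, 202])]
top cradle [(0.92, [331, 227])]
top collar [(0.64, [243, 233]), (0.61, [279, 282])]
top bowl [(0.83, [240, 132]), (0.18, [233, 235])]
top jar [(0.76, [392, 190])]
top spreader [(0.89, [148, 318])]
{'clock': 0.95, 'joints': array([-1.04138920e+00,  3.84708287e-01,  7.92931453e-03, -1.22598600e-06,
       -1.19397973e+00, -2.58593553e-01]), 'joint_vel': array([ 0.00115754, -0.00022882, -0.000202  ,  0.00038793,  0.0008918 ,
       -0.00120704]), 'joint_efforts': array([-1.04167418e-04, -3.92089534e+01,  1.88619715e+01,  4.19075802e+00,
       -3.21858397e-04, -8.68751044e-06]), 'position': array([ 167.22229987, -602.2123901 ,  231.31838491]), 'ee_rot': array([-1.34993164e-01,  9.90846530e-01, -1.71500954e-05,  7.74724796e-06]), 'contact_force': array([ 0.80306266, -0.90773244, -1.37091086]), 'wrist_torque': array([-0.01042054,  0.03354053,  0.01334084]), 'gripper_width': 85.4185345754486}
```

View pics/top0.png

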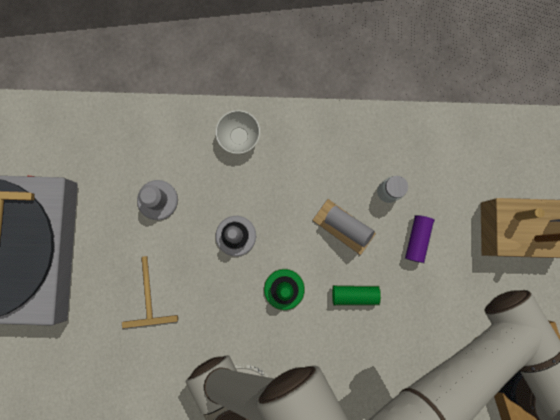

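View pics/side0.png

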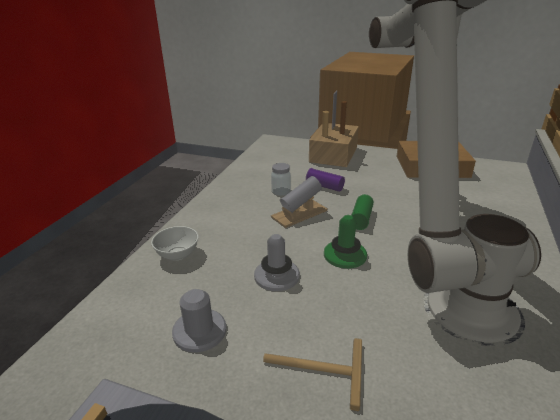

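```bash
python3 - <<'E'
import cv2
a=cv2.imread('pics/top0.png')[180:330,210:460]; cv2.imwrite('pics/tc.png',cv2.resize(a,None,fx=3,fy=3,interpolation=2))
a=cv2.imread('pics/side0.png')[150:310,230:430]; cv2.imwrite('pics/sc.png',cv2.resize(a,None,fx=3.5,fy=3.5,interpolation=2))
E
```

```text
(no output)
```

View pics/tc.png

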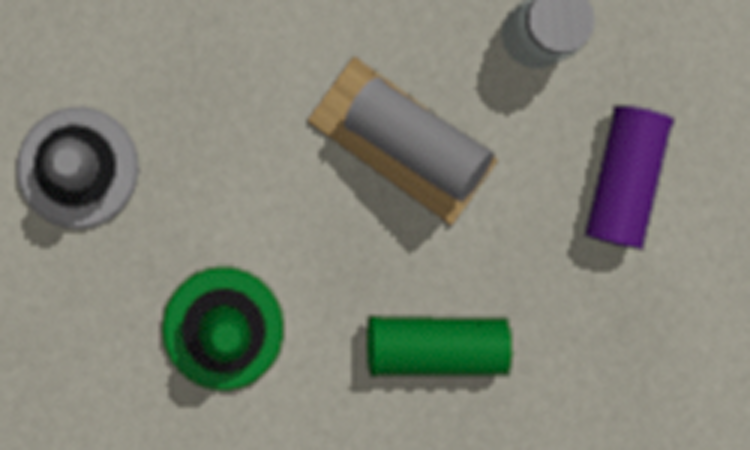

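View pics/sc.png

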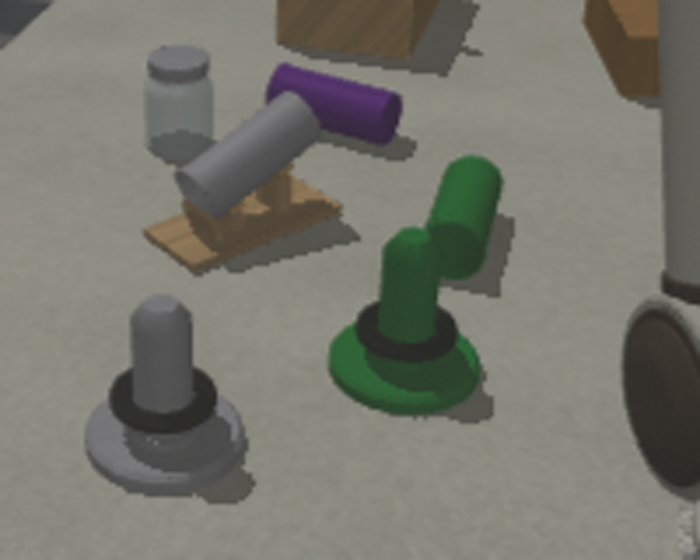

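The steel-grey beaker in the plywood cradle (top 346,228; side 300,191) is the target. The green one (top 356,295) and the purple one (top 420,240) are look-alikes. For the post, the grey one with the black collar (top 236,235; side 276,262) fits. The green one (top 284,290) is a decoy, and the grey one without a collar (top 157,200) is the thick post. The enlarged crops confirm this.

Next I'll fit the positions.

```bash
cat > fit.py <<'E'
from h import *
from scipy.optimize import minimize, differential_evolution
from scipy.ndimage import map_coordinates
ims={c:cv2.imread(f'pics/{c}0.png') for c in('top','side')}
G={}
for c,im in ims.items():
    g=cv2.GaussianBlur(im,(0,0),1.0).astype(float)
    gx=cv2.Sobel(g,cv2.CV_64F,1,0).__abs__().max(2); gy=abs(cv2.Sobel(g,cv2.CV_64F,0,1)).max(2)
    G[c]=np.minimum(np.hypot(gx,gy),150)
M={c:cam(c) for c in ims}
def score(c,P):
    p=proj(c,P,M[c]); return map_coordinates(G[c],[p[:,1],p[:,0]],order=1).mean()
th=np.linspace(0,2*np.pi,120,endpoint=False); C=np.c_[np.cos(th),np.sin(th),0*th]
def post(x,y):
    return np.array([x,y,14])+60*C
def search(f,x0,rng):
    r=differential_evolution(lambda v:-f(v),[(a-d,a+d) for a,d in zip(x0,rng)],seed=0,maxiter=150,popsize=20); return r.x,-r.fun
if __name__=='__main__':
    g0=atz('top',(236,235),14,M['top'])[:2]; print('guess',g0, atz('side',(277,274),14,M['side']))
    for cs in(['top'],['side'],['top','side']):
        print(cs,search(lambda v:sum(score(c,post(*v)) for c in cs),g0,(15,15)))
    print('tip top cam', [atz('top',(x/3+210,y/3+180),125,M['top']).round(1) for x,y in[(68,160)]])
    # beaker
    cc=atz('top',(472/3+210,175/3+180),94,M['top'])[:2]; mm=atz('top',(362/3+210,108/3+180),50,M['top'])[:2]
    psi=np.arctan2(*(mm-cc)[::-1]); print('closed',cc,'mouth',mm,np.degrees(psi),np.linalg.norm(mm-cc))
    def beak(c,v):
        x,y,psi=v; z=94
        o=np.array([x,y,z]); a=np.array([np.cos(psi)*np.cos(.349),np.sin(psi)*np.cos(.349),-np.sin(.349)])
        s=np.array([-np.sin(psi),np.cos(psi),0]); u=np.cross(a,s)
        cp=-M[c][1].T@M[c][2]; d=cp-(o+60*a); d-=a*(d@a); d/=np.linalg.norm(d)
        e=np.cross(a,d); # silhouette dirs approx
        t=np.linspace(4,114,60)[:,None]
        P=[o+t*a+28*e,o+t*a-28*e]
        ce=np.array([o+28*(s*k[0]+u*k[1]) for k in C[:,:2]]); 
        mo=np.array([o+130*a+30*(s*k[0]+u*k[1]) for k in C[:,:2]])
        vis=lambda R,n:R[((R-R.mean(0))@d>0)]if (cp-R.mean(0))@n<0 else R
        P+=[vis(ce,-a),vis(mo,a)]
        return P
    def f(v,cs): return sum(score(c,p) for c in cs for p in beak(c,v))
    for cs in(['top'],['side'],['top','side']):
        r=search(lambda v:f(v,cs),(*cc,psi),(20,20,.2)); print(cs,r[0][:2],np.degrees(r[0][2]),r[1])
    v=r[0]
    for c in ims:
        k=4; box={'top':(180,330,215,395),'side':(150,300,230,380)}[c]
        o=cv2.resize(ims[c][box[0]:box[1],box[2]:box[3]],None,fx=k,fy=k)
        for P in beak(c,v)+[post(*search(lambda v:sum(score(c,post(*v)) for c in ims),g0,(15,15))[0])]:
            for q in proj(c,P,M[c]): cv2.circle(o,(int((q[0]+.5-box[2])*k),int((q[1]+.5-box[0])*k)),1,(0,0,255),-1)
        cv2.imwrite(f'pics/fit_{c}.png',o)
E
python3 fit.py
```

```text
guess [478.17646425  31.08215472] [469.83358235  44.32129787  14.        ]
['top'] (array([474.38318879,  33.59891951]), np.float64(65.15428639654687))
['side'] (array([469.26635257,  46.08215472]), np.float64(65.35697307313211))
['top', 'side'] (array([474.07224573,  34.37161515]), np.float64(119.3989257198194))
tip top cam [array([477.7,  30.9, 125. ])]
closed [ 476.38207752 -336.48635491] mouth [ 538.92908681 -240.23662853] 56.98254097554096 114.78736080199393
['top'] [ 474.72856001 -339.32733018] 53.72889878905291 367.2378576039506
['side'] [ 471.21734965 -336.35474863] 54.56437404207783 348.296831941056
['top', 'side'] [ 473.65674537 -339.77363283] 54.33840832447565 687.8766814975654
```

View pics/fit_top.png

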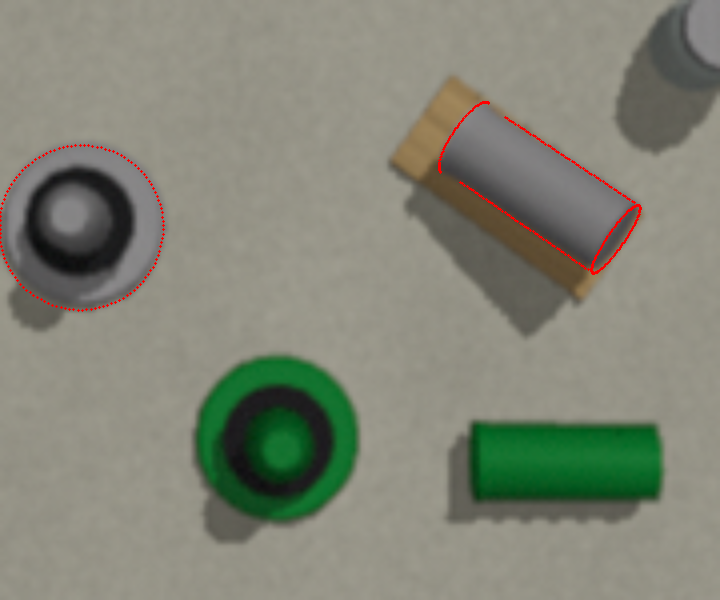

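View pics/fit_side.png

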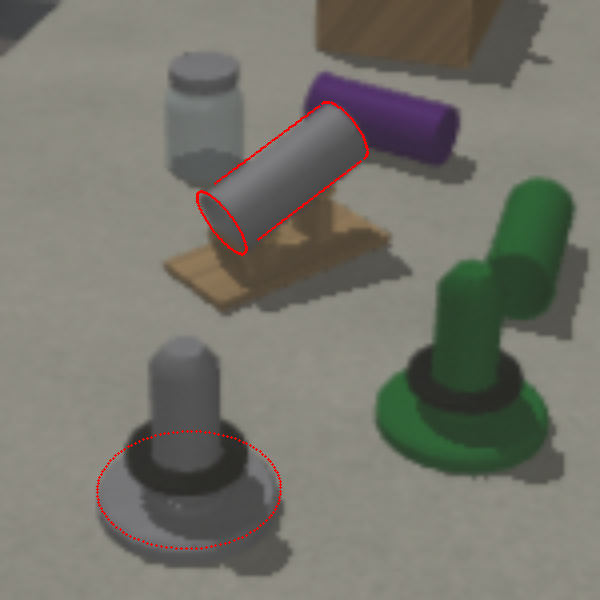

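```bash
cat > plan.py <<'E'
from h import *
from scipy.spatial.transform import Slerp
np.set_printoptions(suppress=True)
def frame(z,y):
    z=np.array(z,float);z/=np.linalg.norm(z);y=np.array(y,float);y-=z*(y@z);y/=np.linalg.norm(y)
    return R.from_matrix(np.c_[np.cross(y,z),y,z])
def plan(P,Q,n,jaw,p0=None,q0=None,dec=2):
    s=arm.read_state()
    p=np.array(s['position']) if p0 is None else np.array(p0); q=R.from_quat(s['ee_rot']) if q0 is None else q0
    rv=(q.inv()*Q).as_rotvec(degrees=True)/n
    q0=q; pst=p.copy(); 
    for i in range(n):
        tp=pst+(np.array(P)-pst)*(i+1)/n
        d=q.inv().apply(tp-p)/10; dr=np.round(d,dec); rr=np.round(rv,1)
        print([dr.tolist(),rr.tolist(),jaw],end=', ')
        p=p+q.apply(dr*10); q=q*R.from_rotvec(rr,degrees=True)
    print('\nend',p.round(1),'rot/row',np.linalg.norm(rv).round(1),'step',(np.linalg.norm(np.array(P)-pst)/n).round(1))
    return p,q
def lean(deg,psi):  # deg below level
    d=np.radians(deg);h=np.radians(psi)
    return frame([np.cos(h)*np.cos(d),np.sin(h)*np.cos(d),-np.sin(d)],[np.cos(h+np.pi/2),np.sin(h+np.pi/2),0])
E
python3 - <<'E'
from plan import *
c=np.array([474,-340,94.]);psi=54.2
a=lean(20,psi).apply([0,0,1]); T=c+38*a; print('grasp TCP',T)
p,q=plan([330,-480,260],lean(89.9,psi),5,8.5)
p,q=plan(T+[-40,-50,140],lean(20,psi),8,8.5,p,q)
E
```

```text
grasp TCP [ 494.8878556  -311.03827394   81.00323455]
[[-3.79, 1.48, -0.57], [-0.0, -0.0, -7.7], 8.5], [[-3.96, 0.97, -0.58], [-0.0, -0.0, -7.7], 8.5], [[-4.05, 0.42, -0.57], [-0.0, -0.0, -7.7], 8.5], [[-4.06, -0.12, -0.57], [-0.0, -0.0, -7.7], 8.5], [[-4.02, -0.67, -0.58], [-0.0, -0.0, -7.7], 8.5], 
end [ 330. -480.  260.] rot/row 7.7 step 41.1
[[-2.12, -0.39, 0.49], [-0.0, -8.8, -0.0], 8.5], [[-2.02, -0.39, 0.8], [-0.0, -8.8, -0.0], 8.5], [[-1.88, -0.39, 1.11], [-0.0, -8.8, -0.0], 8.5], [[-1.68, -0.39, 1.38], [-0.0, -8.8, -0.0], 8.5], [[-1.45, -0.39, 1.62], [-0.0, -8.8, -0.0], 8.5], [[-1.19, -0.38, 1.82], [-0.0, -8.8, -0.0], 8.5], [[-0.89, -0.39, 1.99], [-0.0, -8.8, -0.0], 8.5], [[-0.58, -0.39, 2.09], [-0.0, -8.8, -0.0], 8.5], 
end [ 454.8 -361.1  221. ] rot/row 8.8 step 22.1
```

Emit:
{"name": "jog_arm", "arguments": {"rows": [[[-3.79,1.48,-0.57],[0,0,-7.7],8.5],[[-3.96,0.97,-0.58],[0,0,-7.7],8.5],[[-4.05,0.42,-0.57],[0,0,-7.7],8.5],[[-4.06,-0.12,-0.57],[0,0,-7.7],8.5],[[-4.02,-0.67,-0.58],[0,0,-7.7],8.5]]}}

```text
clock: 1.58
position: [331.0, -479.2, 260.4]
ee_rot: [-0.456, 0.89, -0.0, 0.0]
contact_force: [-0.5, -1.0, 0.8]
gripper_width: 84.8
```

Emit:
{"name": "jog_arm", "arguments": {"rows": [[[-2.12,-0.39,0.49],[0,-8.8,0],8.5],[[-2.02,-0.39,0.8],[0,-8.8,0],8.5],[[-1.88,-0.39,1.11],[0,-8.8,0],8.5],[[-1.68,-0.39,1.38],[0,-8.8,0],8.5],[[-1.45,-0.39,1.62],[0,-8.8,0],8.5],[[-1.19,-0.38,1.82],[0,-8.8,0],8.5],[[-0.89,-0.39,1.99],[0,-8.8,0],8.5],[[-0.58,-0.39,2.09],[0,-8.8,0],8.5],[[0,0,0],[0,0,0],8.5]]}}

```text
clock: 2.7
position: [454.0, -361.0, 217.7]
ee_rot: [-0.369, 0.729, 0.264, 0.513]
contact_force: [0.5, 0.3, 0.5]
gripper_width: 84.7
```

```bash
python3 - <<'E'
from plan import *
s=arm.read_state(); print(s['clock'],s['position'],s['joints'].round(2),R.from_quat(s['ee_rot']).as_matrix().round(3))
print((R.from_quat(s['ee_rot']).inv()*lean(20,54.2)).as_rotvec(degrees=True))
shot('wrist','w1.png');shot('side','s1.png')
E
```

```text
2.7 [ 454.01603773 -361.02270891  217.68858393] [-1.    0.62  0.19 -1.1  -1.75  0.53] [[-0.202 -0.809  0.553]
 [-0.266  0.588  0.763]
 [-0.942  0.007 -0.334]]
[-0.09423692  0.47990836 -0.46916768]
```

View pics/w1.png

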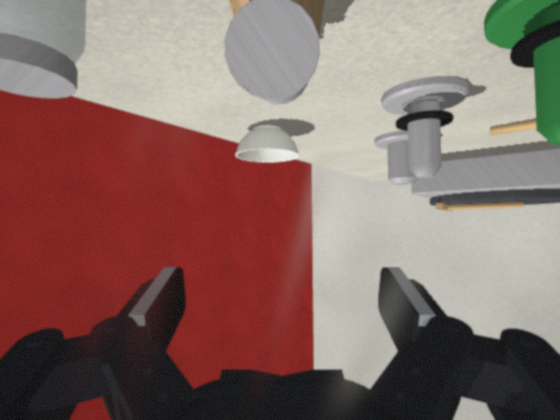

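View pics/s1.png

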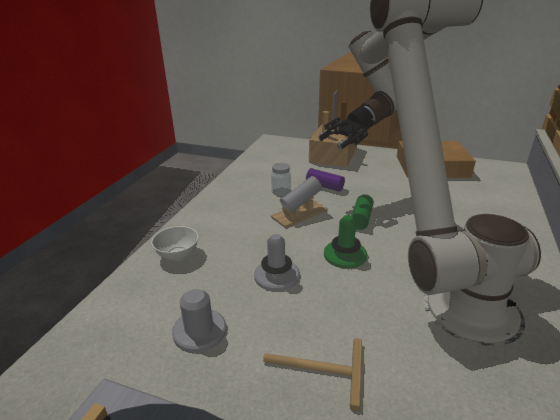

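Wrist view: the closed end of the grey beaker shows as a disc at about (272,49). The slim post with its collar is at (424,120), with the thick post behind it at (400,160). I'll use the disc to check the beaker's position.

```bash
python3 - <<'E'
from plan import *
m=cam('wrist')
im=cv2.imread('pics/w1.png'); cv2.imwrite('pics/w1c.png',cv2.resize(im[0:200,200:560],None,fx=2.2,fy=2.2,interpolation=2))
a=lean(20,54.2); c=np.array([474,-340,94.])
t=np.linspace(0,2*np.pi,60)[:,None]
o=im.copy()
for q in proj('wrist',c+28*(np.cos(t)*a.apply([1,0,0])+np.sin(t)*a.apply([0,1,0])),m): cv2.circle(o,tuple(int(v) for v in q.round()),1,(0,0,255),-1)
for z,r in((14,60),(125,12),(111,22.5)):
  for q in proj('wrist',np.hstack([474+r*np.cos(t),34+r*np.sin(t),0*t+z]),m): cv2.circle(o,tuple(int(v) for v in q.round()),0,(0,0,255),-1)
cv2.imwrite('pics/w1o.png',cv2.resize(o[0:200,200:500],None,fx=2.6,fy=2.6,interpolation=2))
print(proj('wrist',c,m))
E
```

```text
[[276.38057221  44.67218257]]
```

View pics/w1o.png

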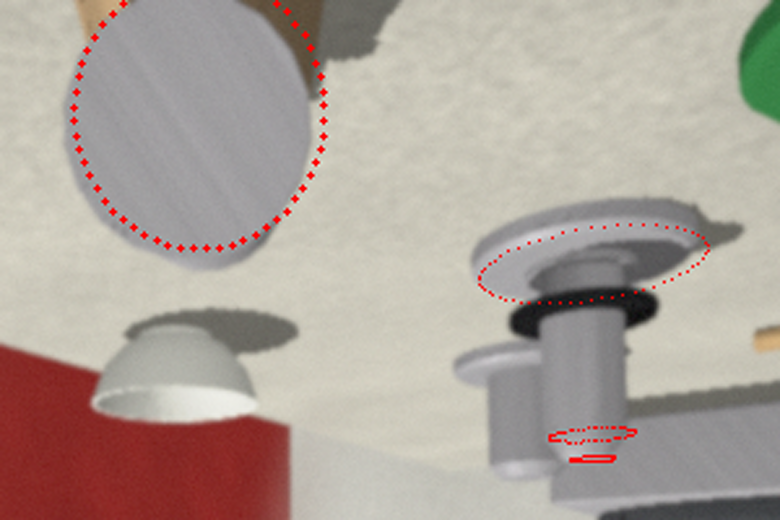

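```bash
python3 - <<'E'
from plan import *
T=np.array([494.9,-311.0,81.]);Q=lean(20,54.2)
p,q=plan(T+[0,0,60],Q,3,8.5)
p,q=plan(T,Q,3,8.5,p,q)
E
```

```text
[[1.78, -0.1, 2.94], [-0.1, 0.1, -0.0], 8.5], [[1.77, -0.1, 2.93], [-0.1, 0.1, -0.0], 8.5], [[1.77, -0.1, 2.95], [-0.1, 0.1, -0.0], 8.5], 
end [ 494.9 -311.   141. ] rot/row 0.1 step 34.3
[[1.88, -0.0, 0.69], [0.0, -0.0, -0.0], 8.5], [[1.88, -0.01, 0.68], [0.0, -0.0, -0.0], 8.5], [[1.87, -0.0, 0.69], [0.0, -0.0, -0.0], 8.5], 
end [ 494.9 -311.    81. ] rot/row 0.1 step 20.0
```

Emit:
{"name": "jog_arm", "arguments": {"rows": [[[1.78,-0.1,2.94],[-0.1,0.1,0],8.5],[[1.77,-0.1,2.93],[-0.1,0.1,0],8.5],[[1.77,-0.1,2.95],[-0.1,0.1,0],8.5],[[0,0,0],[0,0,0],8.5]]}}

```text
clock: 3.3
position: [495.7, -308.7, 141.3]
ee_rot: [-0.374, 0.729, 0.263, 0.51]
contact_force: [-0.3, -0.8, 0.1]
gripper_width: 85.0
```

```bash
python3 - <<'E'
from plan import *
shot('top','t2.png');shot('side','s2.png')
for c,b in(('top',(160,300,270,450)),('side',(110,250,230,400))):
  im=cv2.imread(f'pics/{c[0]}2.png')[b[0]:b[1],b[2]:b[3]]; cv2.imwrite(f'pics/{c[0]}2c.png',cv2.resize(im,None,fx=4,fy=4,interpolation=2))
plan([494.9,-311.0,81.],lean(20,54.2),3,8.5)
E
```

```text
[[1.94, 0.02, 0.69], [0.0, -0.0, 0.1], 8.5], [[1.95, 0.01, 0.69], [0.0, -0.0, 0.1], 8.5], [[1.94, 0.01, 0.69], [0.0, -0.0, 0.1], 8.5], 
end [ 494.9 -311.    81. ] rot/row 0.1 step 20.6
```

View pics/t2c.png

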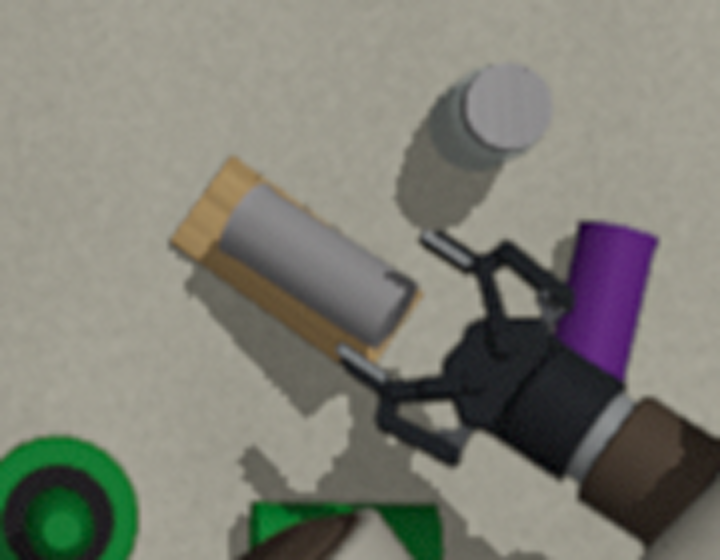

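View pics/s2c.png

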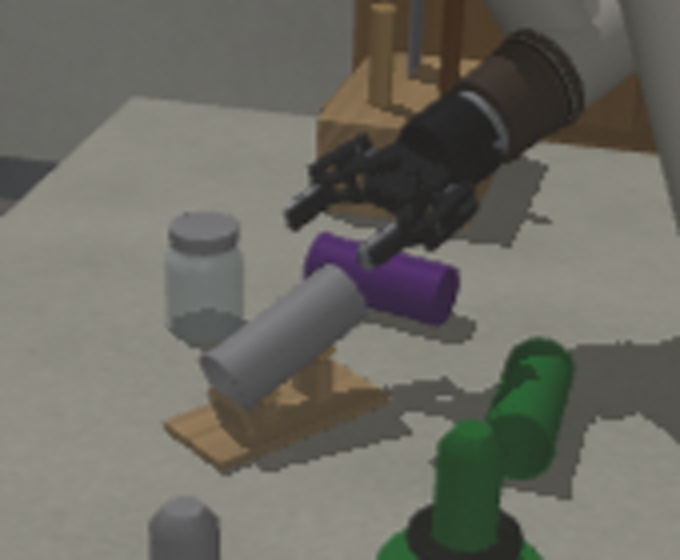

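Emit:
{"name": "jog_arm", "arguments": {"rows": [[[1.94,0.02,0.69],[0,0,0.1],8.5],[[1.95,0.01,0.69],[0,0,0.1],8.5],[[1.94,0.01,0.69],[0,0,0.1],8.5],[[0,0,0],[0,0,0],8.5]]}}

```text
clock: 3.9
position: [493.8, -309.3, 76.6]
ee_rot: [-0.369, 0.73, 0.266, 0.51]
contact_force: [1.1, 0.3, 0.5]
gripper_width: 84.8
```

```bash
python3 - <<'E'
from plan import *
shot('top','t3.png');shot('side','s3.png');shot('wrist','w3.png')
for c,b in(('top',(170,270,300,430)),('side',(150,250,250,380))):
  im=cv2.imread(f'pics/{c[0]}3.png')[b[0]:b[1],b[2]:b[3]]; cv2.imwrite(f'pics/{c[0]}3c.png',cv2.resize(im,None,fx=5,fy=5,interpolation=2))
E
```

```text
(no output)
```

View pics/t3c.png

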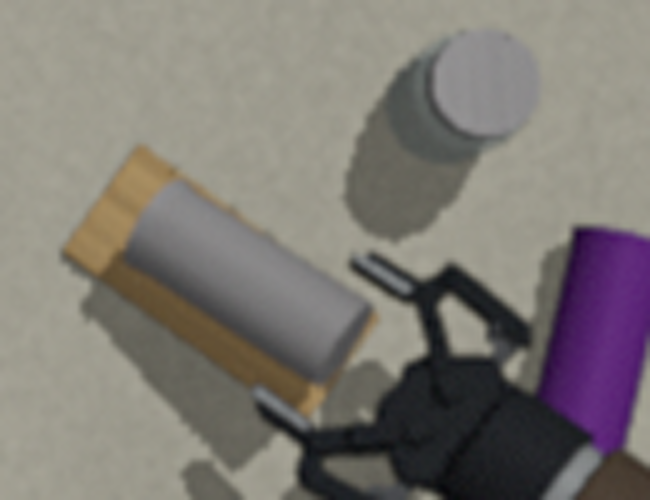

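View pics/s3c.png

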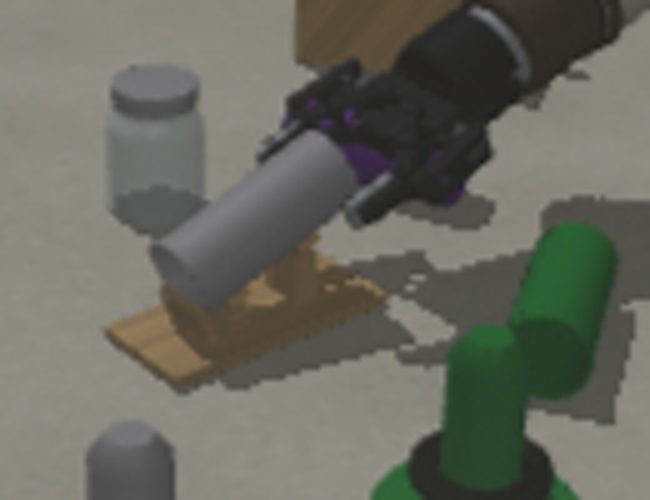

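View pics/w3.png

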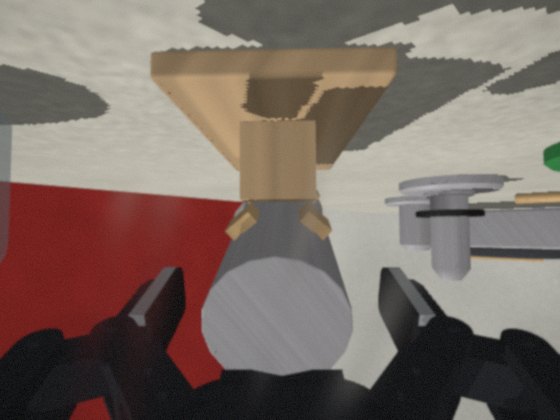

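```bash
python3 - <<'E'
from plan import *
s=arm.read_state(); print(s['clock'],s['position'],s['joint_vel'].round(3),s['contact_force'])
plan([496,-307.5,80.],lean(20,54.2),1,8.5)
m=cam('wrist'); print(proj('wrist',s['position'],m), proj('wrist',[474,-340,94],m))
E
```

```text
4.05 [ 494.78557457 -310.23888985   79.41725027] [ 0.001 -0.017  0.004  0.     0.001  0.001] [-0.08416164 -0.38342965 -0.9555325 ]
[[-0.15, 0.06, 0.26], [0.1, 0.1, -0.3], 8.5], 
end [ 496.  -307.5   79.9] rot/row 0.4 step 3.1
[[281.54915426 271.14792329]] [[280.3006745 324.5635857]]
```

Emit:
{"name": "jog_arm", "arguments": {"rows": [[[0,0,0.3],[0,0,0],8.5],[[0,0,0],[0,0,0],4.5],[[0,0,0],[0,0,0],4.5],[[0,0,0],[0,0,0],4.5],[[0,0,0],[0,0,0],4.5]]}}

```text
clock: 4.68
position: [496.7, -308.5, 79.0]
ee_rot: [-0.372, 0.73, 0.263, 0.51]
contact_force: [0.7, -4.5, 4.4]
gripper_width: 55.4
```

Emit:
{"name": "jog_arm", "arguments": {"rows": [[[0,0,0],[0,0,0],4.5],[[-0.94,0,-0.34],[0,0,0],4.5],[[-1.88,0,-0.68],[0,0,0],4.5],[[-2.82,0,-1.03],[0,0,0],4.5],[[-2.82,0,-1.03],[0,0,0],4.5],[[-2.82,0,-1.03],[0,0,0],4.5],[[-1.88,0,-0.68],[0,0,0],4.5],[[0,0,0],[0,0,0],4.5]]}}

```text
clock: 5.68
position: [497.0, -308.4, 220.2]
ee_rot: [-0.372, 0.729, 0.263, 0.51]
contact_force: [0.5, -0.1, -2.0]
gripper_width: 55.6
```

```bash
python3 - <<'E'
from plan import *
shot('top','t4.png');shot('side','s4.png');shot('wrist','w4.png')
s=arm.read_state(); print(s['clock'],s['position'],s['joints'].round(2),s['gripper_width'],s['contact_force'])
# rotate to down, keep heading 54.2 frame, moving toward post, away
p,q=plan([470,-150,270],lean(89.9,54.2),8,4.5)
E
```

```text
5.825 [ 496.56259144 -307.95181727  217.0746745 ] [-0.91  0.58  0.13 -1.13 -1.66  0.51] 55.45860390375287 [-0.42679505  0.41688652 -2.56583736]
[[-1.09, 1.43, 1.1], [0.1, 8.8, -0.0], 4.5], [[-1.24, 1.43, 0.92], [0.1, 8.8, -0.0], 4.5], [[-1.37, 1.44, 0.72], [0.1, 8.8, -0.0], 4.5], [[-1.46, 1.43, 0.5], [0.1, 8.8, -0.0], 4.5], [[-1.53, 1.44, 0.26], [0.1, 8.8, -0.0], 4.5], [[-1.54, 1.43, 0.03], [0.1, 8.8, -0.0], 4.5], [[-1.53, 1.44, -0.21], [0.1, 8.8, -0.0], 4.5], [[-1.48, 1.43, -0.45], [0.1, 8.8, -0.0], 4.5], 
end [ 470. -150.  270.] rot/row 8.8 step 21.1
```

View pics/s4.png

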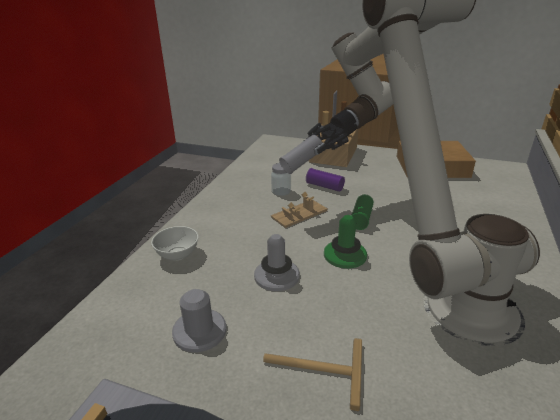

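View pics/w4.png

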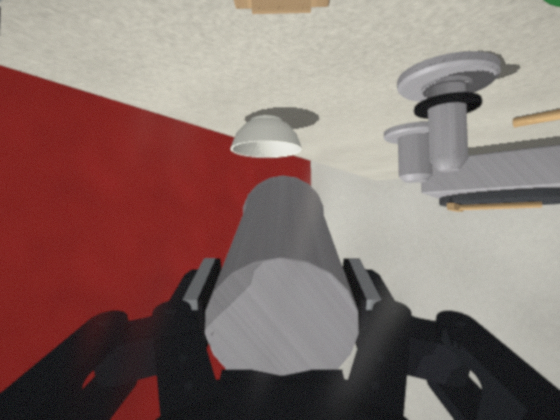

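The beaker is gripped coaxially and clear of the cradle. Next I'll turn it mouth down while moving toward the post.

Emit:
{"name": "jog_arm", "arguments": {"rows": [[[-1.09,1.43,1.1],[0.1,8.8,0],4.5],[[-1.24,1.43,0.92],[0.1,8.8,0],4.5],[[-1.37,1.44,0.72],[0.1,8.8,0],4.5],[[-1.46,1.43,0.5],[0.1,8.8,0],4.5],[[-1.53,1.44,0.26],[0.1,8.8,0],4.5],[[-1.54,1.43,0.03],[0.1,8.8,0],4.5],[[-1.53,1.44,-0.21],[0.1,8.8,0],4.5],[[-1.48,1.43,-0.45],[0.1,8.8,0],4.5],[[0,0,0],[0,0,0],4.5],[[0,0,0],[0,0,0],4.5]]}}

```text
clock: 7.08
position: [469.7, -149.9, 269.5]
ee_rot: [-0.452, 0.892, -0.002, -0.002]
contact_force: [0.2, -0.1, -1.8]
gripper_width: 55.7
```

```bash
python3 - <<'E'
from plan import *
shot('top','t5.png');shot('side','s5.png');shot('wrist','w5.png')
s=arm.read_state(); print(s['clock'],s['position'],s['joints'].round(2),s['gripper_width'],s['contact_force'],R.from_quat(s['ee_rot']).as_matrix().round(3))
p,q=plan([474,-30,270],lean(89.9,54.2),4,4.5)
E
```

```text
7.225 [ 469.78007072 -151.43794185  270.31014122] [ 0.02  0.13 -0.24  0.01 -1.2  -0.66] 55.367479073671376 [-0.07499715 -0.01755785 -1.3782869 ] [[-0.593 -0.805 -0.001]
 [-0.805  0.593 -0.006]
 [ 0.005 -0.003 -1.   ]]
[[-2.51, 1.72, -0.01], [-0.0, -0.1, -0.1], 4.5], [[-2.51, 1.71, -0.01], [-0.0, -0.1, -0.1], 4.5], [[-2.51, 1.7, 0.0], [-0.0, -0.1, -0.1], 4.5], [[-2.51, 1.71, 0.01], [-0.0, -0.1, -0.1], 4.5], 
end [474. -30. 270.] rot/row 0.2 step 30.4
```

View pics/s5.png

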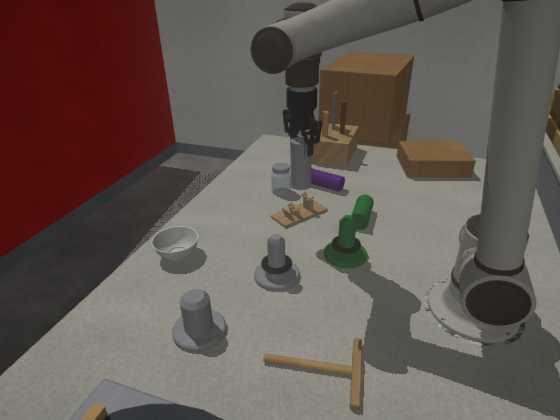

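View pics/w5.png

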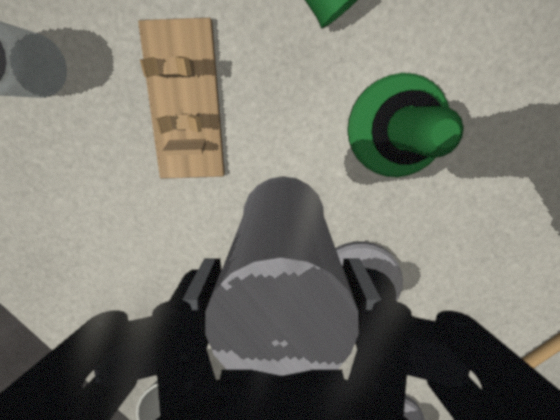

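View pics/t5.png

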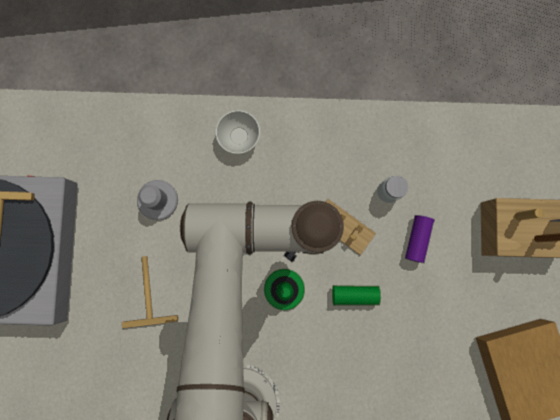

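```bash
python3 - <<'E'
from plan import *
p,q=plan([605,84,270],lean(89.95,21),8,4.5)
E
```

```text
[[-3.37, 0.39, -0.01], [-0.0, -0.0, 4.1], 4.5], [[-3.34, 0.62, -0.02], [-0.0, -0.0, 4.1], 4.5], [[-3.28, 0.86, -0.01], [-0.0, -0.0, 4.1], 4.5], [[-3.21, 1.1, -0.02], [-0.0, -0.0, 4.1], 4.5], [[-3.13, 1.32, -0.01], [-0.0, -0.0, 4.1], 4.5], [[-3.02, 1.54, -0.02], [-0.0, -0.0, 4.1], 4.5], [[-2.91, 1.75, -0.01], [-0.0, -0.0, 4.1], 4.5], [[-2.77, 1.96, -0.02], [-0.0, -0.0, 4.1], 4.5], 
end [605.  84. 270.] rot/row 4.1 step 33.9
```

Emit:
{"name": "jog_arm", "arguments": {"rows": [[[-3.37,0.39,-0.01],[0,0,4.1],4.5],[[-3.34,0.62,-0.02],[0,0,4.1],4.5],[[-3.28,0.86,-0.01],[0,0,4.1],4.5],[[-3.21,1.1,-0.02],[0,0,4.1],4.5],[[-3.13,1.32,-0.01],[0,0,4.1],4.5],[[-3.02,1.54,-0.02],[0,0,4.1],4.5],[[-2.91,1.75,-0.01],[0,0,4.1],4.5],[[-2.77,1.96,-0.02],[0,0,4.1],4.5],[[0,0,0],[0,0,0],4.5],[[0,0,0],[0,0,0],4.5]]}}

```text
clock: 8.48
position: [604.7, 84.1, 270.1]
ee_rot: [-0.181, 0.983, -0.003, -0.001]
contact_force: [-0.5, -0.1, -2.3]
gripper_width: 55.5
```

```bash
python3 - <<'E'
from plan import *
for i in range(4):
    s=arm.read_state(); print(s['clock'],s['position'].round(1),R.from_quat(s['ee_rot']).as_matrix()[:,2].round(4)); 
    if i==0: shot('wrist','w6.png')
    elif i==1: shot('side','s6.png')
    elif i==2: shot('top','t6.png')
m=cam('wrist'); print((-m[1].T@m[2]).round(1), m[1][2].round(3))
im=cv2.imread('pics/w6.png'); t=np.linspace(0,2*np.pi,90)[:,None]
for z,r in((14,60),(0,60),(125,12),(111,22.5)):
  for q in proj('wrist',np.hstack([474+r*np.cos(t),34+r*np.sin(t),0*t+z]),m): cv2.circle(im,tuple(int(v) for v in q.round()),0,(0,0,255),-1)
cv2.imwrite('pics/w6o.png',im)
E
```

```text
8.475 [604.7  84.1 270.1] [-0.0011 -0.0068 -1.    ]
8.525 [604.7  84.  270.4] [-0.0006 -0.0067 -1.    ]
8.575 [604.6  84.  270.6] [-0.0002 -0.0066 -1.    ]
8.625 [604.6  84.1 270.8] [ 0.0001 -0.0065 -1.    ]
[535.2  58.4 413.9] [ 0.271  0.097 -0.958]
```

View pics/w6o.png

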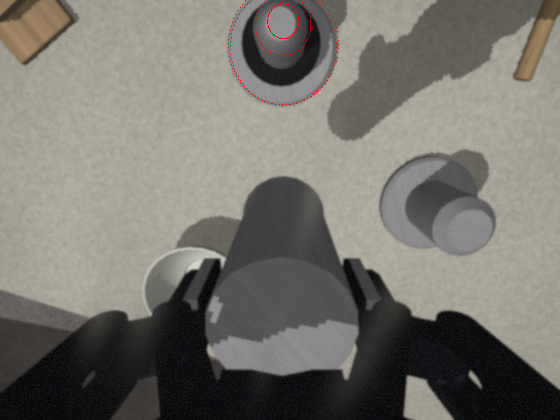

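View pics/s6.png

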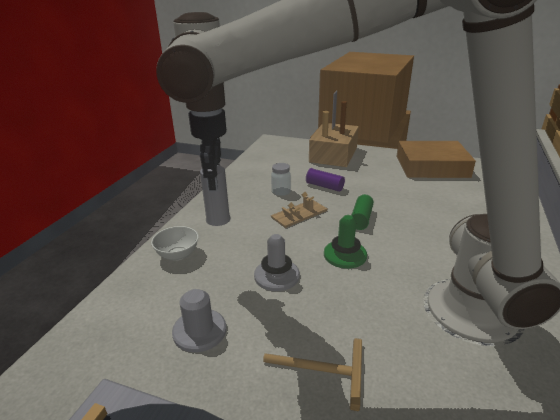

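View pics/t6.png

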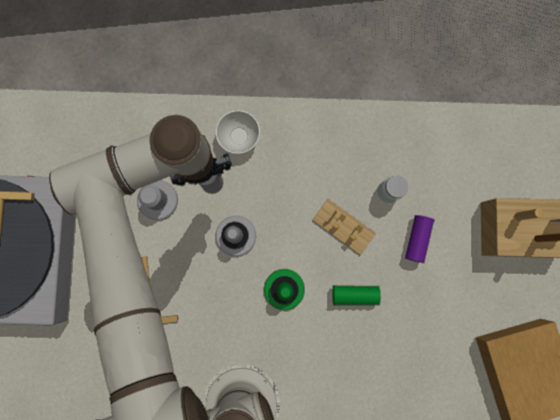

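```bash
cat > bfit.py <<'E'
from plan import *
from fit import search,map_coordinates,C
import sys
f=sys.argv[1]
s=arm.read_state(); m=cam('wrist'); q=R.from_quat(s['ee_rot']); 
# camera in tool frame
Rt=m[1]@q.as_matrix(); tt=m[1]@s['position']+m[2]; mt=(m[0],Rt,tt)
im=cv2.imread(f'pics/{f}.png')
g=cv2.GaussianBlur(im,(0,0),1.0).astype(float)
G=np.minimum(np.hypot(abs(cv2.Sobel(g,cv2.CV_64F,1,0)).max(2),abs(cv2.Sobel(g,cv2.CV_64F,0,1)).max(2)),120)
def sc(P,mm):
    p=proj('wrist',P,mm); ok=(p[:,0]>0)&(p[:,0]<559)&(p[:,1]>0)&(p[:,1]<330); 
    return map_coordinates(G,[p[ok,1],p[ok,0]],order=1).sum()/max(len(P),1)
cp=-Rt.T@tt
def model(v):
    x,y,z,ax,ay=v
    a=R.from_rotvec([ax,ay,0]).apply([0,0,1]); o=np.array([x,y,z])
    d=cp-(o+60*a); d-=a*(d@a); d/=np.linalg.norm(d); e=np.cross(a,d)
    t=np.linspace(18,112,50)[:,None]
    h=np.linspace(-1.4,1.4,50)[:,None]
    rim=o+130*a+30*(np.cos(h)*d+np.sin(h)*e)
    cl=o+28*(np.cos(h)*d+np.sin(h)*e)
    return [o+t*a+27.9*e,o+t*a-27.9*e,rim,cl]
if __name__=='__main__':
    r=search(lambda v:sum(w*sc(P,mt) for w,P in zip((1,1,1.,.7),model(v))),(0,0,-35,0,0),(8,6,12,.08,.08))
    v=r[0]; a=R.from_rotvec([v[3],v[4],0]).apply([0,0,1]); print('closed(tool)',v[:3].round(2),'tilt deg',np.degrees(v[3:]).round(2),'mouth(tool)',(v[:3]+130*a).round(2),r[1])
    print('mouth world',(s['position']+q.apply(v[:3]+130*a)).round(1),'axis world',q.apply(a).round(4))
    if len(sys.argv)>2:
        t=np.linspace(0,2*np.pi,120)[:,None]
        def po(w): return [np.hstack([w[0]+ rr*np.cos(t),w[1]+rr*np.sin(t),0*t+z]) for z,rr in((14,60),)]
        rp=search(lambda w:sum(sc(P,m) for P in po(w)),(474,34),(12,12)); print('post',rp)
    for P in model(v):
        for u in proj('wrist',P,mt): cv2.circle(im,tuple(int(k) for k in u.round()),0,(0,0,255),-1)
    if len(sys.argv)>2:
      for P in po(rp[0]):
        for u in proj('wrist',P,m): cv2.circle(im,tuple(int(k) for k in u.round()),0,(0,255,255),-1)
    cv2.imwrite(f'pics/{f}b.png',im)
E
python3 bfit.py w6 p
```

```text
closed(tool) [  7.44  -0.27 -46.57] tilt deg [-0.41 -3.23] mouth(tool) [ 0.12  0.66 83.22] 336.78814924097367
mouth world [604.3  84.1 187.5] axis world [ 0.0502  0.0202 -0.9985]
post (array([476.6373939 ,  33.40598705]), np.float64(62.31196736157744))
```

View pics/w6b.png

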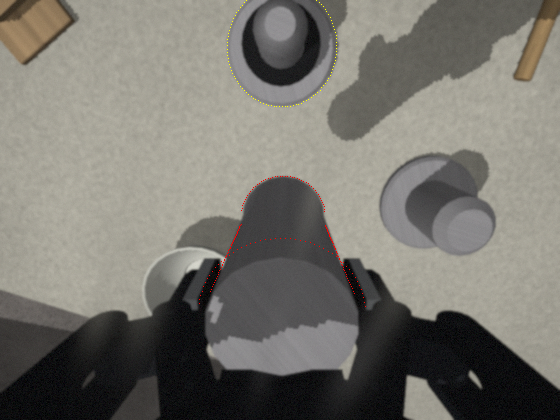

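```bash
cat > bfit2.py <<'E'
from bfit import *
from scipy.optimize import least_squares
# extreme pixel measurements: closed L,R,top ; rim L,R,top
obs=np.array([206,358,258,243,323.5,177.])
def pred(v):
    x,y,z,ax,ay=v; a=R.from_rotvec([ax,ay,0]); o=np.array([x,y,z]); 
    p1=proj('wrist',o+a.apply(28*C),mt); p2=proj('wrist',o+a.apply(30*C+[0,0,130]),mt)
    return np.array([p1[:,0].min(),p1[:,0].max(),p1[:,1].min(),p2[:,0].min(),p2[:,0].max(),p2[:,1].min()])
r=least_squares(lambda v:pred(v)-obs,[0,0,-35,0,0],x_scale=[1,1,1,.02,.02],diff_step=1e-3)
v=r.x;a=R.from_rotvec([v[3],v[4],0]).apply([0,0,1]);print(v[:3].round(2),np.degrees(v[3:]).round(2),'mouth',(v[:3]+130*a).round(2),'res',r.fun.round(1))
E
python3 bfit2.py w6; python3 - <<'E'
import cv2
im=cv2.imread('pics/w6.png')[160:360,190:375];cv2.imwrite('pics/w6z.png',cv2.resize(im,None,fx=3,fy=3,interpolation=2))
im=cv2.imread('pics/s6.png')[100:300,160:310];cv2.imwrite('pics/s6z.png',cv2.resize(im,None,fx=3,fy=3,interpolation=2))
E
```

```text
[ -2.82  -0.1  -37.85] [-0.49  0.21] mouth [-2.34  1.01 92.14] res [ 0.  -0.  -0.  -0.2  0.2  0. ]
```

View pics/w6z.png

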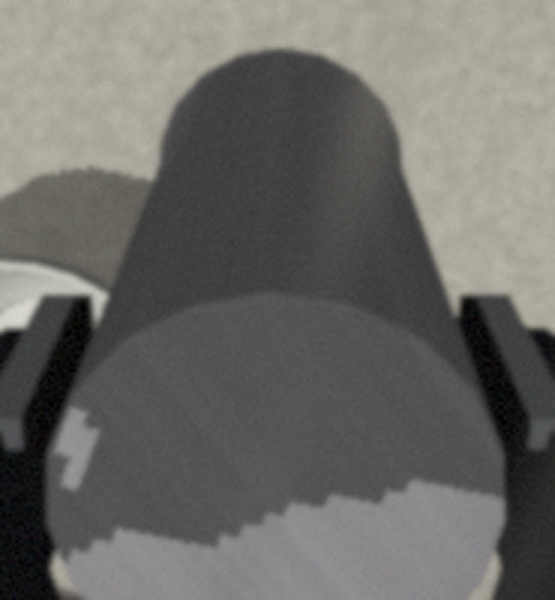

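View pics/s6z.png

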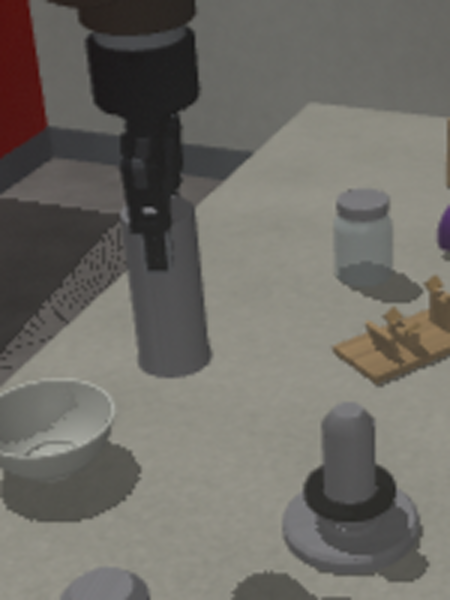

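```bash
python3 - <<'E'
from plan import *
p,q=plan([474.8,31.6,250],lean(89.99,21),5,4.5)
E
```

```text
[[2.8, -0.05, 0.42], [-0.1, -0.0, -0.0], 4.5], [[2.8, -0.06, 0.42], [-0.1, -0.0, -0.0], 4.5], [[2.8, -0.05, 0.42], [-0.1, -0.0, -0.0], 4.5], [[2.8, -0.06, 0.43], [-0.1, -0.0, -0.0], 4.5], [[2.8, -0.05, 0.42], [-0.1, -0.0, -0.0], 4.5], 
end [474.8  31.6 250. ] rot/row 0.1 step 28.3
```

Emit:
{"name": "jog_arm", "arguments": {"rows": [[[2.8,-0.05,0.42],[-0.1,0,0],4.5],[[2.8,-0.06,0.42],[-0.1,0,0],4.5],[[2.8,-0.05,0.42],[-0.1,0,0],4.5],[[2.8,-0.06,0.43],[-0.1,0,0],4.5],[[2.8,-0.05,0.42],[-0.1,0,0],4.5],[[0,0,0],[0,0,0],4.5],[[0,0,0],[0,0,0],4.5]]}}

```text
clock: 9.5
position: [475.5, 32.4, 250.5]
ee_rot: [-0.182, 0.983, 0.001, -0.0]
contact_force: [-0.2, -0.1, -2.5]
gripper_width: 55.5
```

```bash
python3 - <<'E'
from plan import *
shot('wrist','w7.png');shot('side','s7.png')
for i in range(3):
    s=arm.read_state(); print(s['clock'],s['position'].round(1),R.from_quat(s['ee_rot']).as_matrix()[:,2].round(4)); shot('side','s7.png')
im=cv2.imread('pics/s7.png')[130:300,220:340];cv2.imwrite('pics/s7z.png',cv2.resize(im,None,fx=4.5,fy=4.5*.78,interpolation=2))
E
```

```text
9.6 [475.8  32.7 250.1] [-0.002   0.0017 -1.    ]
9.65 [475.7  32.8 249.9] [-0.0025  0.0016 -1.    ]
9.7 [475.6  32.9 249.7] [-0.0029  0.0015 -1.    ]
```

View pics/w7.png

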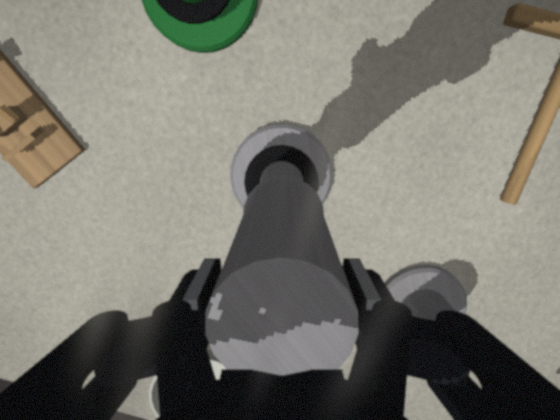

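View pics/s7z.png

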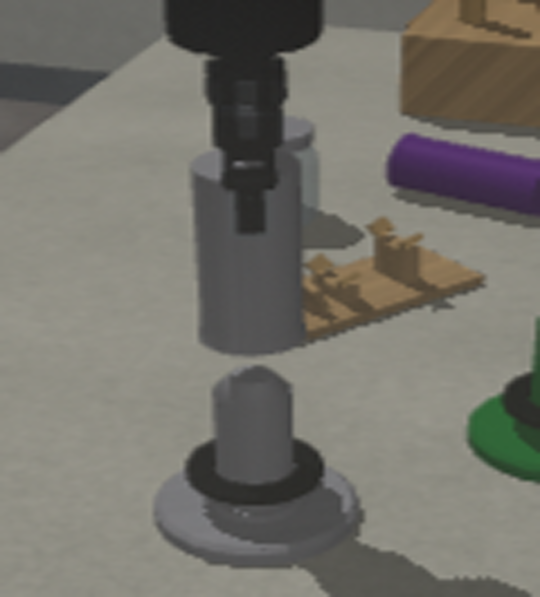

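```bash
cat > chk.py <<'E'
import sys; f=sys.argv[1]; sf=sys.argv[2]
from plan import *
from fit import search,map_coordinates
s=arm.read_state(); m=cam('wrist');q=R.from_quat(s['ee_rot'])
off=np.array([-2.3,1.0,92.1]); M=s['position']+q.apply(off); print('mouth',M.round(1))
def grad(n):
    g=cv2.GaussianBlur(cv2.imread(f'pics/{n}.png'),(0,0),.8).astype(float); return np.minimum(np.hypot(abs(cv2.Sobel(g,cv2.CV_64F,1,0)).max(2),abs(cv2.Sobel(g,cv2.CV_64F,0,1)).max(2)),120)
G=grad(f); t=np.linspace(0,2*np.pi,160)
def sc(w):
    P=np.c_[w[0]+60*np.cos(t),w[1]+60*np.sin(t),0*t+14]; p=proj('wrist',P,m); ok=(p[:,1]<190)
    return map_coordinates(G,[p[ok,1],p[ok,0]],order=1).mean()
r=search(sc,(475,34),(8,8)); print('foot in wrist',r); d=r[0]-M[:2]; print('mouth->post in tool xy',q.inv().apply([*d,0]).round(2))
# side: expected columns
ms=cam('side'); print('side cols mouth',proj('side',M,ms).round(2),'tip',proj('side',[476,34,125],ms).round(2),proj('side',[475,34,80],ms).round(2))
E
python3 chk.py w7 s7
python3 - <<'E'
import cv2,numpy as np
g=cv2.cvtColor(cv2.imread('pics/s7.png'),cv2.COLOR_BGR2GRAY).astype(float)
for y in(178,190,205,215,222,224,250,254,258): print(y,g[y,258:295].astype(int).tolist())
E
```

```text
mouth [477.1  34.7 157.6]
foot in wrist (array([473.02493248,  33.31028641]), np.float64(79.34088029309764))
mouth->post in tool xy [4.28 0.1  0.01]
side cols mouth [[274.54 225.13]] tip [[275.3  236.08]] [[276.01 250.82]]
178 [139, 139, 139, 140, 115, 117, 119, 119, 119, 120, 121, 86, 51, 44, 47, 48, 48, 45, 44, 43, 43, 42, 42, 61, 71, 73, 73, 72, 76, 106, 110, 107, 111, 135, 140, 142, 141]
190 [141, 142, 143, 143, 142, 95, 79, 78, 78, 78, 79, 80, 82, 83, 65, 47, 44, 44, 44, 43, 50, 78, 82, 80, 79, 78, 76, 74, 69, 83, 85, 83, 87, 97, 134, 141, 142]
205 [141, 140, 141, 142, 143, 127, 90, 79, 79, 78, 79, 81, 82, 84, 82, 82, 83, 83, 82, 83, 84, 83, 82, 81, 80, 78, 77, 75, 72, 86, 92, 101, 102, 103, 105, 102, 120]
215 [143, 142, 142, 141, 140, 140, 104, 83, 80, 80, 80, 82, 83, 84, 84, 83, 85, 84, 83, 84, 83, 84, 83, 82, 82, 80, 79, 75, 71, 70, 72, 71, 76, 81, 99, 115, 94]
222 [144, 143, 142, 143, 143, 143, 107, 84, 80, 80, 80, 82, 82, 84, 85, 83, 84, 84, 83, 83, 84, 83, 82, 82, 81, 79, 78, 75, 72, 72, 110, 115, 115, 116, 108, 85, 82]
224 [144, 143, 143, 143, 143, 143, 98, 81, 80, 80, 80, 81, 83, 85, 85, 84, 84, 85, 84, 83, 84, 84, 82, 82, 81, 79, 77, 76, 73, 71, 83, 82, 79, 76, 75, 79, 73]
250 [139, 139, 138, 139, 139, 139, 141, 141, 141, 116, 88, 82, 81, 82, 82, 83, 84, 85, 85, 86, 85, 84, 83, 82, 80, 77, 74, 130, 140, 140, 139, 139, 138, 138, 141, 141, 141]
254 [140, 137, 138, 140, 138, 139, 141, 142, 141, 117, 89, 81, 81, 81, 82, 83, 84, 84, 86, 85, 85, 84, 83, 83, 80, 78, 74, 111, 137, 139, 139, 140, 140, 139, 141, 142, 139]
258 [140, 140, 139, 139, 122, 72, 50, 48, 47, 53, 78, 81, 81, 82, 82, 83, 83, 85, 84, 84, 84, 83, 83, 81, 80, 78, 74, 52, 47, 47, 47, 53, 89, 130, 138, 139, 141]
```

```bash
python3 - <<'E'
from plan import *
ms=cam('side')
for xy in((475.6,34),):
  for z in(158,150,125,85,70):print(z,proj('side',[*xy,z],ms).round(2))
print(proj('side',[475.6-.934*2,34-.358*2,150],ms).round(2),'2mm toolx')
E
```

```text
158 [[275.2  224.92]]
150 [[275.26 227.67]]
125 [[275.46 236.11]]
85 [[275.75 249.18]]
70 [[275.86 253.94]]
[[276.08 227.65]] 2mm toolx
```

Emit:
{"name": "jog_arm", "arguments": {"rows": [[[-0.08,0,1.0],[0,0.1,0],4.5],[[0,0,1.0],[0,0,0],4.5],[[0,0,0.8],[0,0,0],4.5],[[0,0,0.6],[0,0,0],4.5],[[0,0,0.5],[0,0,0],4.5],[[0,0,0],[0,0,0],4.5]]}}

```text
clock: 10.5
position: [475.5, 33.0, 210.4]
ee_rot: [-0.182, 0.983, 0.001, -0.003]
contact_force: [1.0, -0.4, -0.5]
gripper_width: 55.2
```

```bash
python3 - <<'E'
from plan import *
shot('wrist','w8.png');shot('side','s8.png')
s=arm.read_state(); print(s['clock'],s['position'].round(1),R.from_quat(s['ee_rot']).as_matrix()[:,2].round(4),s['contact_force'],s['wrist_torque'])
im=cv2.imread('pics/s8.png')[150:300,220:340];cv2.imwrite('pics/s8z.png',cv2.resize(im,None,fx=4.,fy=4,interpolation=2))
E
```

```text
10.6 [475.9  33.1 211. ] [-0.0041  0.0009 -1.    ] [-0.3240054  -0.49484888 -2.16572868] [-0.04556055 -0.03421663  0.0027042 ]
```

View pics/s8z.png

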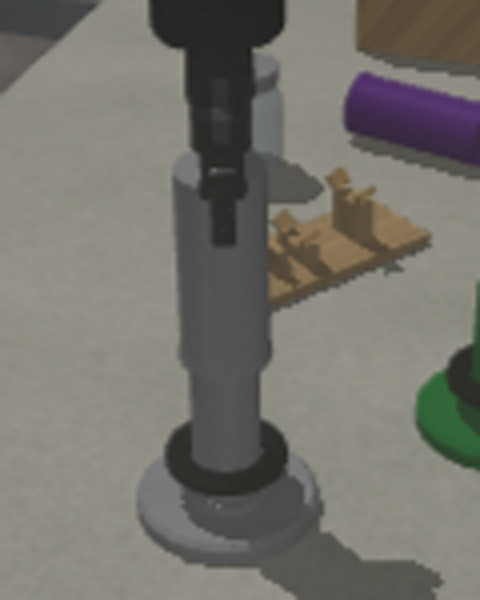

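View pics/w8.png

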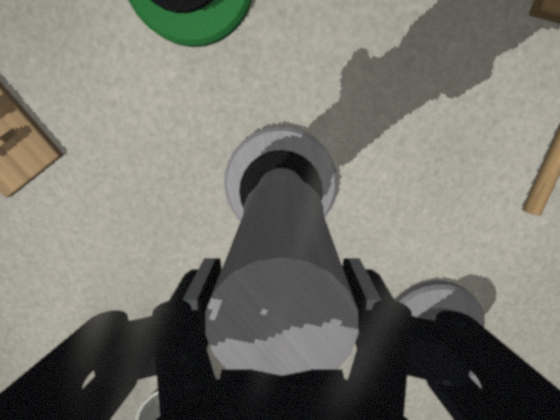

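The tip is inside the mouth and centred in both views (side crop: rim 179–271, post 189–259). Next is a slow descent, watching the force.

Emit:
{"name": "jog_arm", "arguments": {"rows": [[[0,0,0.4],[0,0,0],4.5],[[0,0,0.4],[0,0,0],4.5],[[0,0,0.4],[0,0,0],4.5],[[0,0,0],[0,0,0],4.5]]}}

```text
clock: 11.1
position: [475.4, 32.9, 198.3]
ee_rot: [-0.182, 0.983, 0.001, -0.003]
contact_force: [0.6, 0.1, -1.1]
gripper_width: 55.3
```

Emit:
{"name": "jog_arm", "arguments": {"rows": [[[0,0,0.5],[0,0,0],4.5],[[0,0,0.5],[0,0,0],4.5],[[0,0,0.5],[0,0,0],4.5],[[0,0,0],[0,0,0],4.5]]}}

```text
clock: 11.6
position: [475.5, 32.9, 183.3]
ee_rot: [-0.182, 0.983, 0.001, -0.002]
contact_force: [0.7, -0.0, -1.2]
gripper_width: 55.5
```

```bash
python3 - <<'E'
from plan import *
s=arm.read_state(); print(s['clock'],s['position'].round(1),R.from_quat(s['ee_rot']).as_matrix()[:,2].round(4),s['contact_force'],s['wrist_torque'])
E
```

```text
11.6 [475.5  32.9 183.3] [-0.0051  0.0004 -1.    ] [ 0.66183602 -0.02314819 -1.19673847] [-0.22495087 -0.24447088 -0.05294254]
```

Emit:
{"name": "jog_arm", "arguments": {"rows": [[[0,0,0.5],[0,0,0],4.5],[[0,0,0.5],[0,0,0],4.5],[[0,0,0.5],[0,0,0],4.5],[[0,0,0.5],[0,0,0],4.5],[[0,0,0.4],[0,0,0],4.5],[[0,0,0],[0,0,0],4.5]]}}

```text
clock: 12.35
position: [475.4, 33.0, 159.4]
ee_rot: [-0.182, 0.983, 0.001, -0.002]
contact_force: [1.4, -3.0, -2.8]
gripper_width: 55.5
```

```bash
python3 - <<'E'
from plan import *
s=arm.read_state(); print(s['clock'],s['position'].round(1),R.from_quat(s['ee_rot']).as_matrix()[:,2].round(4),s['contact_force'],s['wrist_torque'])
shot('side','s9.png')
im=cv2.imread('pics/s9.png')[150:300,220:340];cv2.imwrite('pics/s9z.png',cv2.resize(im,None,fx=4.,fy=4,interpolation=2))
E
```

```text
12.35 [475.4  33.  159.4] [-0.005   0.0006 -1.    ] [ 1.37602082 -2.96964877 -2.80060835] [-0.56711546 -0.55214866 -0.02911457]
```

View pics/s9z.png

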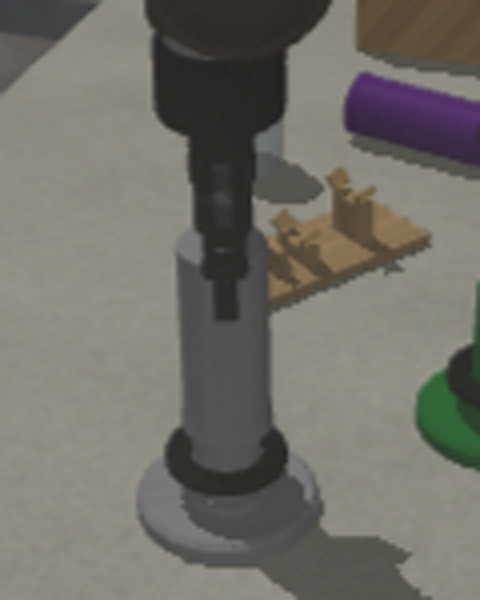

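Emit:
{"name": "jog_arm", "arguments": {"rows": [[[-0.03,-0.1,0.1],[0,0,0],4.5],[[0,0,0],[0,0,0],4.5]]}}

```text
clock: 12.65
position: [475.7, 32.3, 158.6]
ee_rot: [-0.182, 0.983, 0.001, -0.003]
contact_force: [-0.3, -0.4, -0.8]
gripper_width: 55.6
```

```bash
python3 - <<'E'
from plan import *
s=arm.read_state(); print(s['clock'],s['position'].round(1),R.from_quat(s['ee_rot']).as_matrix()[:,2].round(4),s['contact_force'],s['wrist_torque'])
E
```

```text
12.65 [475.7  32.3 158.6] [-0.0054  0.0011 -1.    ] [-0.29254125 -0.40575622 -0.78674109] [-0.05968738  0.01273343 -0.03295921]
```

Emit:
{"name": "jog_arm", "arguments": {"rows": [[[0,0,0.3],[0,0,0],4.5],[[0,0,0.3],[0,0,0],4.5],[[0,0,0.2],[0,0,0],4.5],[[0,0,0],[0,0,0],4.5]]}}

```text
clock: 13.15
position: [475.9, 32.2, 150.6]
ee_rot: [-0.182, 0.983, 0.001, -0.002]
contact_force: [-1.0, 0.1, -1.3]
gripper_width: 55.4
```

Emit:
{"name": "jog_arm", "arguments": {"rows": [[[0,0,0.15],[0,0,0],4.5],[[0,0,0.15],[0,0,0],4.5],[[0,0,0.1],[0,0,0],4.5],[[0,0,0],[0,0,0],4.5]]}}

```text
clock: 13.65
position: [476.0, 32.2, 146.7]
ee_rot: [-0.182, 0.983, 0.001, -0.002]
contact_force: [0.3, 0.2, -1.3]
gripper_width: 55.3
```

```bash
python3 - <<'E'
from plan import *
s=arm.read_state(); print(s['clock'],s['position'].round(1),R.from_quat(s['ee_rot']).as_matrix()[:,2].round(4),s['contact_force'],s['wrist_torque'])
E
```

```text
13.65 [476.   32.2 146.7] [-0.0048  0.0008 -1.    ] [ 0.27594851  0.16640403 -1.26099013] [ 0.0248074  -0.00592022  0.01964604]
```

Emit:
{"name": "jog_arm", "arguments": {"rows": [[[0,0,0.15],[0,0,0],4.5],[[0,0,0.15],[0,0,0],4.5],[[0,0,0.15],[0,0,0],4.5],[[0,0,0],[0,0,0],4.5]]}}

```text
clock: 14.15
position: [475.9, 32.2, 142.1]
ee_rot: [-0.182, 0.983, 0.001, -0.002]
contact_force: [-0.7, -0.9, -1.0]
gripper_width: 55.8
```

Emit:
{"name": "jog_arm", "arguments": {"rows": [[[0,0,0.15],[0,0,0],4.5],[[0,0,0.15],[0,0,0],4.5],[[0,0,0.15],[0,0,0],4.5],[[0,0,0],[0,0,0],4.5]]}}

```text
clock: 14.65
position: [475.9, 32.2, 137.6]
ee_rot: [-0.182, 0.983, 0.001, -0.002]
contact_force: [-0.1, -0.4, -1.3]
gripper_width: 55.6
```

```bash
python3 - <<'E'
from plan import *
s=arm.read_state(); print(s['clock'],s['position'].round(1),R.from_quat(s['ee_rot']).as_matrix()[:,2].round(4),s['contact_force'],s['wrist_torque'])
shot('side','s10.png')
im=cv2.imread('pics/s10.png')[150:300,220:340];cv2.imwrite('pics/s10z.png',cv2.resize(im,None,fx=4.,fy=4,interpolation=2))
E
```

```text
14.65 [475.9  32.2 137.6] [-0.005   0.0008 -1.    ] [-0.08424804 -0.40228347 -1.28427879] [ 0.01860614 -0.0482813  -0.0247139 ]
```

View pics/s10z.png

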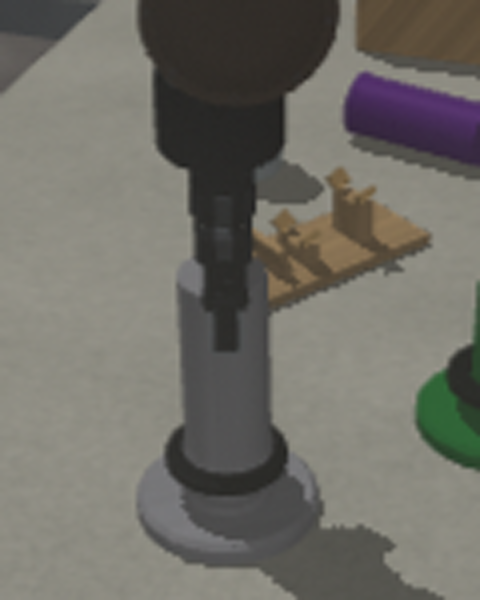

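Still no contact, with the mouth at about 45 mm. I'll continue.

Emit:
{"name": "jog_arm", "arguments": {"rows": [[[0,0,0.15],[0,0,0],4.5],[[0,0,0.15],[0,0,0],4.5],[[0,0,0.15],[0,0,0],4.5]]}}

```text
clock: 15.08
position: [476.4, 32.4, 134.3]
ee_rot: [-0.182, 0.983, 0.001, -0.002]
contact_force: [-2.7, -0.3, 5.5]
gripper_width: 55.5
```

Emit:
{"name": "jog_arm", "arguments": {"rows": [[[0,0,0.1],[0,0,0],4.5],[[0,0,0.1],[0,0,0],4.5],[[0,0,0.1],[0,0,0],4.5]]}}

```text
clock: 15.45
position: [476.3, 32.4, 131.4]
ee_rot: [-0.182, 0.983, 0.001, -0.002]
contact_force: [-2.3, 0.1, 5.8]
gripper_width: 55.3
```

Emit:
{"name": "jog_arm", "arguments": {"rows": [[[0.03,0,0.1],[0,0,0],4.5],[[0,0,0.1],[0,0,0],4.5],[[0,0,0.1],[0,0,0],4.5],[[0,0,0.1],[0,0,0],4.5]]}}

```text
clock: 15.95
position: [476.2, 32.3, 127.5]
ee_rot: [-0.182, 0.983, 0.001, -0.001]
contact_force: [-1.9, 0.7, 5.8]
gripper_width: 55.7
```

Emit:
{"name": "jog_arm", "arguments": {"rows": [[[0,0,0.1],[0,0,0],4.5],[[0,0,0.1],[0,0,0],4.5],[[0,0,0.1],[0,0,0],4.5]]}}

```text
clock: 16.32
position: [476.2, 32.3, 124.5]
ee_rot: [-0.182, 0.983, 0.001, -0.001]
contact_force: [-1.7, 0.4, 6.2]
gripper_width: 55.3
```

Emit:
{"name": "jog_arm", "arguments": {"rows": [[[0,0,0.1],[0,0,0],4.5],[[0,0,0.1],[0,0,0],4.5]]}}

```text
clock: 16.58
position: [476.2, 32.3, 122.5]
ee_rot: [-0.182, 0.983, 0.001, -0.001]
contact_force: [-2.2, 0.5, 6.0]
gripper_width: 55.5
```

Emit:
{"name": "jog_arm", "arguments": {"rows": [[[0,0,0.1],[0,0,0],4.5],[[0,0,0.1],[0,0,0],4.5]]}}

```text
clock: 16.82
position: [476.2, 32.4, 120.5]
ee_rot: [-0.182, 0.983, 0.001, -0.001]
contact_force: [-1.7, -0.2, 6.2]
gripper_width: 55.3
```

Emit:
{"name": "jog_arm", "arguments": {"rows": [[[0,0,0.1],[0,0,0],4.5]]}}

```text
clock: 16.95
position: [476.2, 32.4, 119.4]
ee_rot: [-0.182, 0.983, 0.001, -0.001]
contact_force: [-1.7, 1.0, 5.5]
gripper_width: 55.8
```

Emit:
{"name": "jog_arm", "arguments": {"rows": [[[0,0,0.1],[0,0,0],4.5]]}}

```text
clock: 17.08
position: [476.2, 32.4, 118.5]
ee_rot: [-0.182, 0.983, 0.001, -0.001]
contact_force: [-1.7, 0.8, 5.6]
gripper_width: 55.7
```

Emit:
{"name": "jog_arm", "arguments": {"rows": [[[0,0,0.1],[0,0,0],4.5]]}}

```text
clock: 17.2
position: [476.2, 32.4, 117.4]
ee_rot: [-0.182, 0.983, 0.001, -0.001]
contact_force: [-2.0, 0.3, 5.8]
gripper_width: 55.6
```

Emit:
{"name": "jog_arm", "arguments": {"rows": [[[0,0,0.1],[0,0,0],4.5]]}}

```text
clock: 17.32
position: [476.4, 32.4, 117.0]
ee_rot: [-0.182, 0.983, 0.001, -0.001]
contact_force: [-4.6, 0.8, 13.2]
gripper_width: 55.8
```

Emit:
{"name": "jog_arm", "arguments": {"rows": [[[0,0,0.1],[0,0,0],4.5]]}}

```text
clock: 17.45
position: [476.7, 32.5, 116.9]
ee_rot: [-0.183, 0.983, 0.001, -0.001]
contact_force: [-6.5, 2.1, 18.2]
gripper_width: 55.3
```

```bash
python3 - <<'E'
from plan import *
s=arm.read_state(); print(s['clock'],s['position'].round(1),s['contact_force'],s['wrist_torque'])
shot('side','s11.png')
im=cv2.imread('pics/s11.png')[150:300,220:340];cv2.imwrite('pics/s11z.png',cv2.resize(im,None,fx=4.,fy=4,interpolation=2))
E
```

```text
17.45 [476.7  32.5 116.9] [-6.49111394  2.05167152 18.22595713] [ 0.51493036  1.90645114 -0.04100938]
```

View pics/s11z.png

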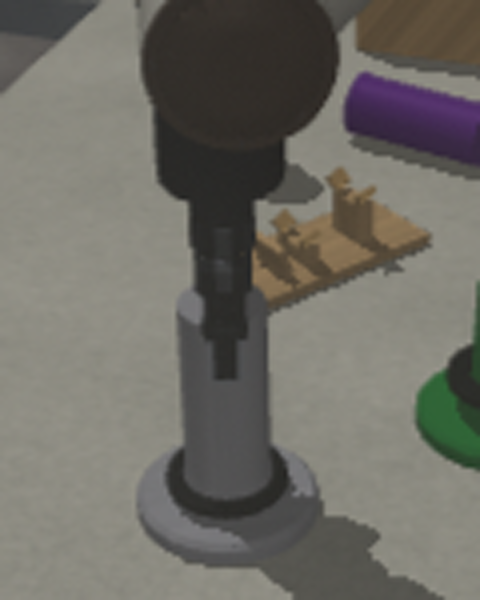

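Position stalls at 116.9 while force climbs from 6 to 18 N, which looks like the stop. One more small press to confirm.

Emit:
{"name": "jog_arm", "arguments": {"rows": [[[0.05,0,0.1],[0,0,0],4.5],[[0,0,0],[0,0,0],4.5]]}}

```text
clock: 17.75
position: [476.6, 32.5, 116.9]
ee_rot: [-0.183, 0.983, 0.001, -0.0]
contact_force: [-6.6, 1.5, 20.1]
gripper_width: 55.6
```

Emit:
{"name": "jog_arm", "arguments": {"rows": [[[0,0,-0.12],[0,0,0],4.5],[[0,0,0],[0,0,0],4.5]]}}

```text
clock: 18.0
position: [476.3, 32.4, 116.9]
ee_rot: [-0.183, 0.983, 0.001, -0.001]
contact_force: [-3.1, 1.6, 12.8]
gripper_width: 55.7
```

Emit:
{"name": "jog_arm", "arguments": {"rows": [[[0,0,0],[0,0,0],6.5],[[0,0,0],[0,0,0],8.5],[[0,0,0],[0,0,0],8.5],[[0,0,0],[0,0,0],8.5],[[0,0,0],[0,0,0],8.5]]}}

```text
clock: 18.62
position: [475.1, 32.0, 114.3]
ee_rot: [-0.182, 0.983, 0.001, -0.002]
contact_force: [-0.2, -0.1, -0.6]
gripper_width: 84.9
```

```bash
python3 - <<'E'
from plan import *
s=arm.read_state(); print(s['clock'],s['position'].round(1),s['contact_force'],s['gripper_width'],R.from_quat(s['ee_rot']).as_matrix()[:,2].round(4))
shot('side','s12.png');shot('wrist','w12.png')
E
```

```text
18.625 [475.1  32.  114.3] [-0.19989573 -0.08396326 -0.6381427 ] 84.93677664490524 [-0.0048  0.0008 -1.    ]
```

View pics/w12.png

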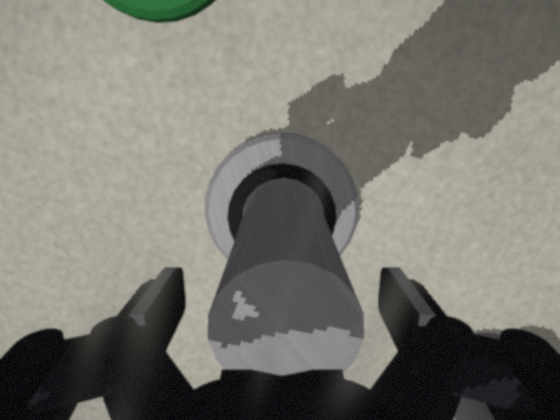

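Fingers are clear on both sides. Lifting straight up.

Emit:
{"name": "jog_arm", "arguments": {"rows": [[[0,0,-0.5],[0,0,0],8.5],[[0,0,-2],[0,0,0],8.5],[[0,0,-4],[0,0,0],8.5],[[0,0,-5],[0,0,0],8.5],[[0,0,-5],[0,0,0],8.5],[[0,0,0],[0,0,0],8.5],[[0,0,0],[0,0,0],8.5]]}}

```text
clock: 19.6
position: [475.4, 31.8, 279.3]
ee_rot: [-0.182, 0.983, 0.001, -0.002]
contact_force: [-0.2, -0.3, 0.0]
gripper_width: 85.2
```

```bash
python3 - <<'E'
from plan import *
s=arm.read_state(); print(s['clock'],s['position'].round(1),s['contact_force'],s['gripper_width'])
shot('side','s13.png');shot('wrist','w13.png')
im=cv2.imread('pics/s13.png');cv2.imwrite('pics/s13z.png',cv2.resize(im[130:330,170:370],None,fx=3,fy=3,interpolation=2))
ms=cam('side')
# closed end height from side: closed end centre expected for heights
for z in(22,25,28,31,34):print(z,proj('side',[475.5,33,z+130],ms).round(1))
E
```

```text
19.6 [475.4  31.8 279.3] [-0.17564945 -0.27329942  0.0320791 ] 85.19473297793363
22 [[275.4 226.8]]
25 [[275.4 225.7]]
28 [[275.4 224.7]]
31 [[275.4 223.7]]
34 [[275.3 222.6]]
```

View pics/s13z.png

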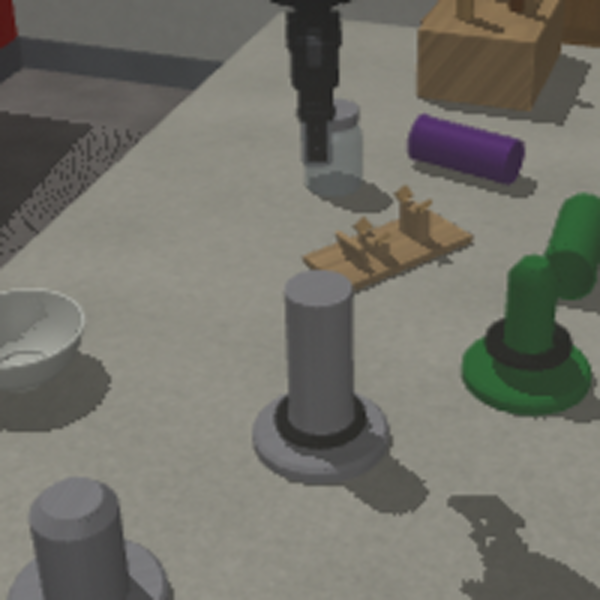

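View pics/w13.png

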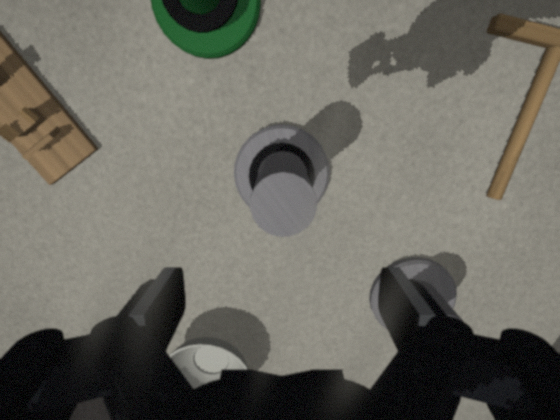

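```bash
python3 -c "
from bench import arm
print(arm.job_done())"
```

```text
the job is handed in; nothing more can be done
None
```

The steel beaker is sitting upright, mouth down, on the slim grey post, with the collar pressed home against its stop. I handed the job in at about 20 s of the 48 s allowed.

**How it went:** I gripped the beaker across its closed end, lifted it straight up and turned it mouth down. I centred it over the post using the side and wrist cameras. On the way down the bore touched the post lightly (about 3 N), so I shifted about 1 mm before going on.

**Collar:** The rim met the collar at a tool height of about 136 mm and pushed it down about 19 mm at a steady load of roughly 7 N. At 116.9 mm it stopped dead while the force rose from 6 N to 20 N, so I took that as the stop. I then eased the load off before opening the fingers.

**Last checks:**
- **Force:** it read about zero after release, with the gripper about 160 mm clear.
- **Rim height:** the rim is about 24–25 mm above the counter, both from the side picture and from the tool height. That is inside the 22–36 mm range for the stop.
- **Other objects:** in the last side and wrist pictures the bowl, jar and look-alikes appear unmoved. So does the part of the spreader that shows. I judged this by eye and did not re-measure.
- **Disagreement:** the wrist camera's fits of the post's foot differed from the top camera's by 1–2 mm. One wrist check asked for a 4 mm shift along the tool. I set that aside because only part of the foot was visible, and relied on the side view.

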